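# Press the sprung sample carriage down and slide it under the leaf spring

### The job

With the fingertips, press the sprung platen of the sample carriage down on its thumb pad so that it fits under the blue gate bar, and keep it down while sliding it along its track, under the bar and the copper leaf spring, fully home against the black end stop. Then let go and move clear: the bar and leaf hold the platen down. Do not pick the carriage up out of its track, and leave the things standing around alone.

Things in the scene. Friction and masses are not known exactly. Their poses are not given: they have to be found in the camera images.
- reader: Fixed aluminium base 108 x 262 x 8 mm with steel side rails (77 mm apart, tops 22 mm above the bench) as a track along its y. Origin on the bench, midway below the blue gate bar (12 mm thick along y, crosses the track, underside 38.5 mm, top 60 mm above the bench); +y is the way to slide (to the robot's left, up to 0.22 rad of yaw), x across, z up. Black end stop at y = +70 mm.
- gate (a point): Centre of the underside of the gate bar, 38.5 mm above the bench; axes as the reader's. Around: the analyser cabinet to the left (from about x = 0.53, y = 0.13 on, 0.31 m high) and the oven behind, whose green door handle sticks out to x = 0.586 at y = -0.26 to -0.30, 0.15 to 0.30 m above the bench. Keep the gripper and wrist clear of both.
- end_stop (a point): Point on the near face of the black end stop, 15 mm above the bench, y = +70 mm in the reader's frame; the carriage nose stops here.
- carriage: Loose carriage in the track: steel skid 73 x 130 x 12 mm (2 mm side play, 0.3 kg) with a grey sprung platen 68 x 130 x 8 mm on top (moves straight up and down on it, 0.08 kg). Origin at the centre of the skid's underside, 8 mm above the bench; +y to the nose. Both reach y = -65 to +65 mm. Platen top 44 mm above the bench when up: too high for the bar.
- thumb_pad (a point): Centre of the black ribbed thumb pad on the platen's top face (38 mm along y, 68 mm wide), 46 mm behind the carriage centre. An orange ridge 8 mm high, 10 mm thick, crosses the platen in front; its rear face, 19 mm ahead of this point, can be pushed by a fingertip. With the carriage home this point is 41 mm before the middle of the bar, the ridge 6 mm before the bar's face.
- platen_nose (a point): Middle of the platen's top front edge (nose), 65 mm ahead of the carriage centre. Starts 12 to 36 mm before the middle of the bar; at y = +70 mm in the reader's frame when home.
- platen (a joint): How far the platen is pressed, m: 0 up, 0.010 bottomed; 6.6 N to start, 12.6 N at the bottom (600 N/m). At 0.0055 its top is level with the bar's underside, so keep it between about 0.0065 and 0.010 while the nose goes under. Let go under the bar, it springs up against the bar and stays at about 0.0055.
- leaf (a joint): Lift of the copper leaf spring, 36 mm wide, clamped on the far side of the bar and sloping down to +y; rad, 0 at rest (lowest point about 34 mm above the bench, 52 mm past the middle of the bar), about 0.1 riding on the released platen. Soft: 1 to 2 N.
- jar: Bystander: sample jar, clear with a cream lid, 68 x 68 x 104 mm, origin at the centre of its underside.
- tin: Bystander: round aluminium tin, 59 mm wide, 38 mm high, origin at the centre of its underside.
- bottle_sq: Bystander: square whitish bottle with a black cap, 56 x 56 x 115 mm, origin at the centre of its underside.
- prism: Bystander: grey mortar prism 40 x 160 x 40 mm (long along its y), origin at the centre of its underside.
- marker: Bystander: black marker pen lying flat, 131 mm long along its y, 16 mm thick, origin at the centre of its underside.

How it is judged (in metres and radians):
At the end, for the whole second after the job is handed in: The carriage is home against the end stop (within 5 mm), flat in its track (within 3 mm and 0.05 rad) and at rest; the platen, let go, is held down by the bar at 4 to 8 mm of its travel, with the leaf spring riding on it (lifted more than 0.04 rad) (y of platen_nose in the frame of reader above 0.065 m and z of carriage in the frame of reader below 0.011 m and value of joint platen between 0.004 and 0.008 m and value of joint leaf above 0.04 rad and angle between carriage's own z axis and vertical below 0.05 rad and linear speed of carriage below 0.01 m/s); the robot touches nothing.
It fails at once if the carriage is lifted out of its track (z of carriage in the frame of reader above 0.02 m).
It fails at once if a bystander is pushed or knocked (moved more than 30 mm) (distance of any of jar, tin, bottle_sq, prism, marker from where it was at the start of the episode above 0.03 m).
It also fails if it takes over 48 s, if anything falls off the work surface, if the arm or the gripper's body presses on something with over 40 N, if the wrist force passes 120 N, or if a joint passes its speed limit or range.

### The arm

A 6-joint arm with a two-finger parallel gripper is mounted at the origin on a cart in front of the work surface, level with it; the furniture and walls round the work are solid. World frame = base frame: x ahead of the robot, y to its left, z up, the work surface at z = 0. Lengths are in mm, angles in rad, forces in N, time in s.
With the tool pointing down it reaches from about 400 to 925 mm from the base axis. Payload 12.5 kg.
Tool frame: the origin (TCP) lies between the finger pads; the fingertips stand 11 mm ahead of it and the grasp point (between the pads) lies 8 mm behind it (env.tip_extent is the distance from the TCP to the fingertips, in mm); x points along the fingers, z is the direction in which the jaws open and shut, and the axes are right-handed (so a half turn about x gives the same grasp; the last joint's range is limited). The gripper opens to 95 mm and grips with 3 to 60 N. Pads are 20 mm wide; open, the fingers measure 119 mm over their backs; the gripper's body (75 mm by 180 mm) begins 59 mm behind the grasp point.
Start: joints at [-1.366, 0.491, 1.559, -0, 1.092, -0.106], TCP at [191.161, -595.066, 225.661] pointing down, gripper open.
Joint ranges: [-3.1, 3.1], [-0.84, 2.19], [0.05, 2.79], [-1.13, 4.28], [0.06, 2.93], [-2.69, 2.69]. Speed limits (rad/s): [2.22, 2.22, 2.79, 3.14, 3.14, 3.14].

### API

Orientations are given as [roll, pitch, yaw] about the fixed x, y, z axes, in that order (R = Rz(yaw) Ry(pitch) Rx(roll)).
In Python, from cell import status, imaging, env gives the robot as it stands. The module is installed in compiled form; this text tells all that it offers.
- The arm moves only by the tool apply_moves, never from a script. Its argument "increments" is a list of rows, each a list of 5 numbers: the closure, from 0 (fully open) to 1 (shut), then the shift along the tool's x, y, z in mm, then the turn about the tool's x in degrees. A call has 1 to 10 rows; each row shifts and turns the commanded pose from where the row before left it, along the tool's axes as they then stand; what a row does not reach is not made up. A row lasts 1/10 s, in which the tool goes at most 50 mm and 8.59 degrees, less where a joint would pass 70% of its speed; a pose out of reach is approached as far as the arm can. A call with a gripper value outside its range is refused whole. The fingers move at their own pace and stop on an object; the grip force is fixed at half the most. Time passes only in rows, so rows that do not move let the fingers close. It gives the time, the measured TCP pose, the force and the opening at its end, in the units of the state.
- status.state(): the state, without advancing time (a new reading comes with each control period).
- imaging.read_camera(name): name is "scene" or "top" or "wrist"; returns a dict with "pixels" (400x640x3 uint8, red, green, blue), "fovy" (degrees; the focal length in pixels is half the picture's height over the tangent of half this angle, whatever the lens; pixels are square), "cx", "cy" (the principal point, pixels), "distortion" ([k1, k2, p1, p2, k3] as OpenCV has them; the pictures are not rectified), "R" (3x3) and "t" (3): a world point X has camera coordinates R X + t. Camera axes: x right, y down, z forward; pixel columns grow to the right and rows downward; lengths in mm; the calibration is good to about 2 mm. A picture is of the moment at which its call begins. There is no depth.
- env.job_done(): hands the job in, once; it reports no verdict.
The state is a dict: "t": time; "joints": joint angles; "qvel": joint speeds; "tau": joint torques, N m; "eef_pos": TCP position; "tcp_rot": TCP orientation; "ft_force": force on the tool from outside, world axes, zero at the start; "moment": the same for the moment, N m; "opening": opening from 0.0 (shut) to 1.0 (fully open).
Only numpy, scipy, OpenCV 4.12 (cv2) and the standard library are available. Lean on these libraries where they do the work, as an engineer would, in place of code of your own. Each camera call takes 0.05 s, during which the arm holds its last target. There are 200 camera calls.

## Working session

There is one attempt and no reset: what is moved stays moved. The work goes in short steps, Python scripts to look and compute and a tool call to move; the robot and the scene stay as the last step left them, time stands still between calls to the robot, and variables do not carry over. Pictures are saved under pics/ and viewed, about 8 in all and at most 12, crops included, and the job is handed in when it is done.

Besides the shell and the picture viewer there is one more tool, called after "Request:" by a JSON object that holds its "name" and its "arguments". apply_moves: Moves the arm, as the interface text tells. Its arguments: {"type":"object","properties":{"increments":{"type":"array"}},"required":["increments"]}

```bash
mkdir -p pics
python3 - <<'E'
from cell import status, imaging, env
import cv2, pickle
print(status.state(), env.tip_extent)
d={}
for n in ("scene","top"):
    c=imaging.read_camera(n); d[n]=c
    cv2.imwrite(f"pics/{n}0.png",c["pixels"][:,:,::-1])
    print(n,{k:v for k,v in c.items() if k!="pixels"})
pickle.dump(d,open("cams0.pkl","wb"))
E
```

```text
{'t': 0.0, 'joints': array([-1.36561392e+00,  4.91576006e-01,  1.55948636e+00, -2.55987485e-05,
        1.09169800e+00, -1.05615852e-01]), 'qvel': array([-0.00144254,  0.00130772, -0.00021117, -0.00127468,  0.00050754,
       -0.00075004]), 'tau': array([-3.00335400e-03, -6.12652159e+01, -2.58190155e+01,  6.91776141e-02,
        4.82102029e-02, -1.13347062e-04]), 'eef_pos': array([ 191.09213997, -594.80843852,  225.03881696]), 'tcp_rot': array([3.05541646, 1.56962839, 1.79543021]), 'ft_force': array([ 0.36260748,  0.49359659, -0.4875001 ]), 'moment': array([ 0.00610935,  0.02210684, -0.00350546]), 'opening': 1.002879722385834} 11.0
scene {'fovy': 54.592113859337005, 'cx': 323.3733979555335, 'cy': 199.69884188710844, 'distortion': array([-0.07825762,  0.        ,  0.        ,  0.        ,  0.        ]), 'R': array([[ 0.86005133, -0.50974082,  0.02181766],
       [-0.20480751, -0.38409177, -0.90029295],
       [ 0.46729605,  0.76982973, -0.43473739]]), 't': array([-432.23594385,  188.40396104, 1107.24863872])}
top {'fovy': 48.73165027033045, 'cx': 322.06611728120635, 'cy': 202.40396325435808, 'distortion': array([0.0278911, 0.       , 0.       , 0.       , 0.       ]), 'R': array([[ 0.00560506, -0.99997394, -0.00455106],
       [-0.98715068, -0.00480627, -0.15971989],
       [ 0.15969385,  0.00538782, -0.98715189]]), 't': array([  33.66513302,  498.00209635, 1343.49143882])}
```

View pics/top0.png

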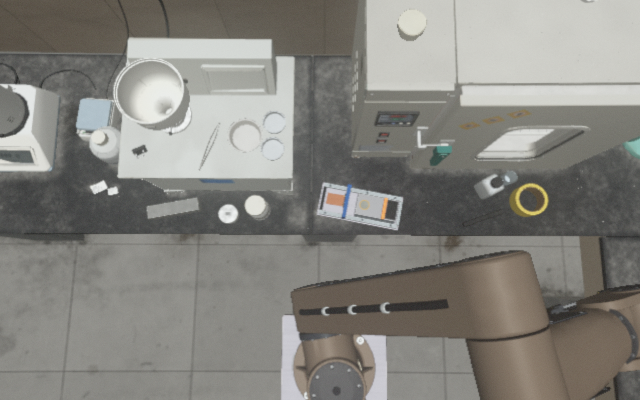

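View pics/scene0.png

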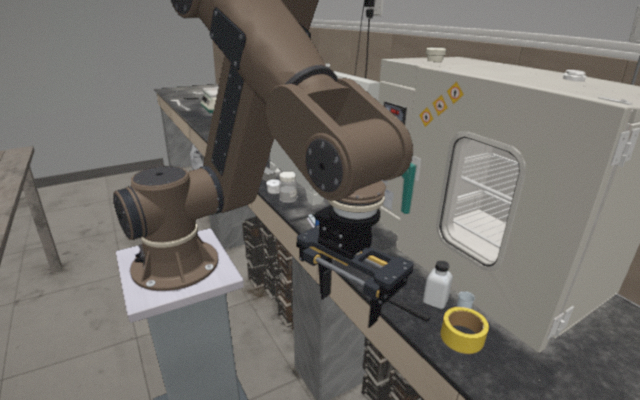

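```bash
cat > h.py <<'E'
import numpy as np, cv2
from scipy.spatial.transform import Rotation as Ro
def K(c):
    h=c["pixels"].shape[0]; f=h/2/np.tan(np.radians(c["fovy"])/2)
    return np.array([[f,0,c["cx"]],[0,f,c["cy"]],[0,0,1.]])
def ray2plane(c,px,z):
    u=cv2.undistortPoints(np.array(px,float).reshape(-1,1,2),K(c),np.array(c["distortion"]))[:,0]
    d=np.c_[u,np.ones(len(u))]@c["R"]; o=-c["R"].T@c["t"]
    return o+d*((np.asarray(z)-o[2])/d[:,2])[:,None]
def proj(c,X):
    return cv2.projectPoints(np.array(X,float).reshape(-1,3),cv2.Rodrigues(c["R"])[0],c["t"],K(c),np.array(c["distortion"]))[0][:,0]
def tool(s): # columns tool x,y,z in world
    return Ro.from_euler("xyz",s["tcp_rot"]).as_matrix()
E
python3 - <<'E'
import pickle,cv2
from h import *
from cell import status
d=pickle.load(open("cams0.pkl","rb"));c=d["top"]
print(tool(status.state()).round(3))
im=c["pixels"][170:240,305:415,::-1]
cv2.imwrite("pics/c1.png",cv2.resize(im,None,fx=7,fy=7,interpolation=cv2.INTER_CUBIC))
print(ray2plane(c,[(322,184),(404,195),(400,230),(317,218),(347,203)],[8,8,8,8,60]).round(1))
E
```

```text
[[-0.     0.952  0.306]
 [ 0.001  0.306 -0.952]
 [-1.     0.    -0.001]]
[[ 563.2   37.     8. ]
 [ 528.4 -226.4    8. ]
 [ 415.6 -211.     8. ]
 [ 452.6   52.3    8. ]
 [ 493.1  -40.8   60. ]]
```

View pics/c1.png

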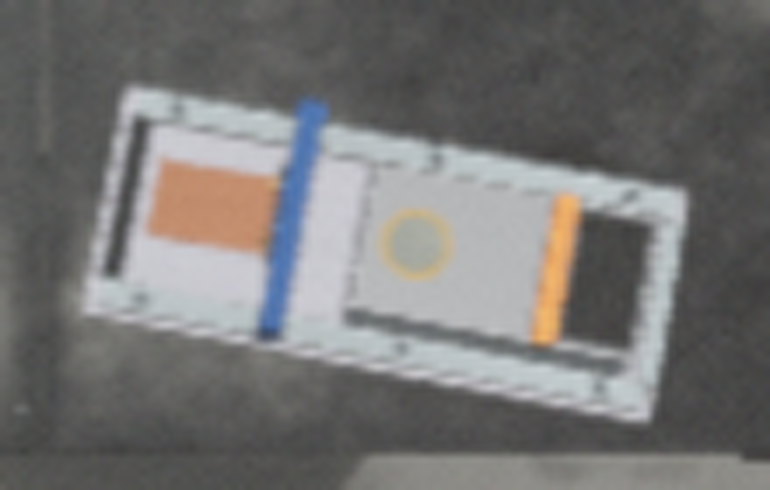

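Run:
```python
import pickle
from h import *
c=pickle.load(open("cams0.pkl","rb"))["top"]
u=np.array([(128,90),(685,190),(652,418),(85,312),(313,103),(270,335),(612,282),(566,197),(545,342),(372,170),(350,318)],float)
px=u/7+[305,170]-0.43
z=[8]*4+[60]*2+[44,52,52,44,44]
P=ray2plane(c,px,z); print(P.round(1))
y=(P[0]-P[1]+P[3]-P[2])[:2];y/=np.linalg.norm(y);yaw=np.arctan2(-y[0],y[1])
x=np.array([y[1],-y[0]])
o=(P[4]+P[5])[:2]/2
print("yaw",yaw,"o",o); print(np.c_[(P[:,:2]-o)@x,(P[:,:2]-o)@y].round(1))
```

```text
[[ 568.4   34.3    8. ]
 [ 522.8 -221.2    8. ]
 [ 417.9 -203.8    8. ]
 [ 465.    53.3    8. ]
 [ 552.   -48.1   60. ]
 [ 448.2  -28.8   60. ]
 [ 474.8 -181.5   44. ]
 [ 511.6 -160.6   52. ]
 [ 446.7 -150.2   52. ]
 [ 524.9  -75.3   44. ]
 [ 458.   -65.    44. ]]
yaw -0.17895302349537 o [500.11883259 -38.43327221]
[[  54.2   83.7]
 [  54.8 -175.8]
 [ -51.5 -177.4]
 [ -50.9   84. ]
 [  52.8   -0.2]
 [ -52.8    0.2]
 [   0.5 -145.3]
 [  33.1 -118.2]
 [ -32.6 -119.5]
 [  30.9  -31.8]
 [ -36.7  -33.6]]
```

Request:
{"name": "apply_moves", "arguments": {"increments": [[1,0,0,0,7],[1,0,0,0,7],[1,0,0,0,7],[1,0,0,0,7],[1,0,0,0,0]]}}

```text
t: 0.6
eef_pos: [191.1, -594.9, 225.4]
tcp_rot: [-2.783, 1.57, 1.75]
ft_force: [0.3, 0.5, 0.1]
opening: 0.636
```

Run:
```python
from h import *
from cell import status
s=status.state();T=tool(s);print(T.round(3)); print((T.T@(np.array([477,-166.3,225.])-s["eef_pos"])).round(1))
```

```text
[[-0.     0.984 -0.179]
 [ 0.001 -0.179 -0.984]
 [-1.    -0.    -0.001]]
[   0.6  204.7 -472.8]
```

Request:
{"name": "apply_moves", "arguments": {"increments": [[1,0,6,-14,0],[1,0,11,-26,0],[1,0,12,-27,0],[1,0,12,-27,0],[1,0,12,-27,0],[1,0,12,-27,0],[1,0,12,-27,0],[1,0,12,-27,0],[1,0,12,-27,0],[1,0,0,0,0]]}}

```text
t: 1.6
eef_pos: [332.4, -384.3, 225.8]
tcp_rot: [-2.997, 1.57, 1.543]
ft_force: [-0.2, -0.3, 0.8]
opening: 0.002
```

Request:
{"name": "apply_moves", "arguments": {"increments": [[1,0,8,-17,0],[1,0,12,-27,0],[1,0,12,-27,0],[1,0,12,-27,0],[1,0,12,-27,0],[1,0,12,-27,0],[1,0,12,-27,0],[1,0,12,-27,0],[1,0,12,-27,0],[1,0,0,-10,0]]}}

```text
t: 2.6
eef_pos: [477.2, -165.1, 225.5]
tcp_rot: [1.987, 1.571, 0.242]
ft_force: [-0.6, 1.0, -0.0]
opening: 0.005
```

Run:
```python
from h import *
from cell import status,imaging
import pickle
s=status.state();T=tool(s);print(s["joints"].round(3),s["eef_pos"],s["ft_force"],T.round(3)); print((T.T@(np.array([477,-166.3,225.])-s["eef_pos"])).round(1))
c=imaging.read_camera("wrist");pickle.dump(c,open("w1.pkl","wb"))
print({k:v for k,v in c.items() if k!="pixels"})
o=np.array([500.1,-38.4]);y=np.array([.178,.984]);x=np.array([.984,-.178])
for a,b,z in [(0,0,60),(0,-144,44),(0,-125,52)]: print(proj(c,[*(o+a*x+b*y),z]))
cv2.imwrite("pics/w1.png",c["pixels"][:,:,::-1])
```

```text
[-0.464  0.321  1.848  0.     0.972  1.281] [ 477.23683114 -165.10226556  225.53007942] [-0.57907668  1.01667595 -0.00405137] [[ 0.     0.985 -0.173]
 [ 0.    -0.173 -0.985]
 [-1.     0.    -0.   ]]
[ 0.5 -0.   1.2]
{'fovy': 68.668561192303, 'cx': 324.2135241587972, 'cy': 196.53372782778607, 'distortion': array([-0.02433171,  0.        ,  0.        ,  0.        ,  0.        ]), 'R': array([[-1.71946648e-01, -9.85106204e-01, -3.41560092e-04],
       [-9.46260722e-01,  1.65069887e-01,  2.78105337e-01],
       [-2.73906911e-01,  4.81424852e-02, -9.60550522e-01]]), 't': array([-82.35482734, 447.6315437 , 529.62448113])}
[[209.91964458 183.18508142]]
[[335.51460319 180.72416283]]
[[319.45598103 182.17825678]]
```

View pics/w1.png

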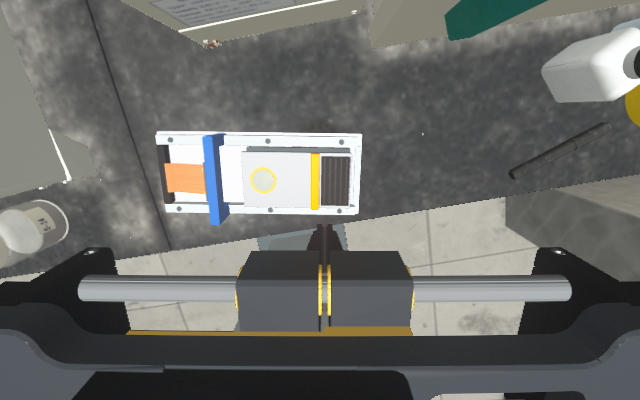

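Run:
```python
import pickle,cv2
c=pickle.load(open("w1.pkl","rb"))
im=c["pixels"][120:245,150:370,::-1]
cv2.imwrite("pics/w1c.png",cv2.resize(im,None,fx=3.6,fy=3.6,interpolation=cv2.INTER_CUBIC))
```

```text
(no output)
```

View pics/w1c.png

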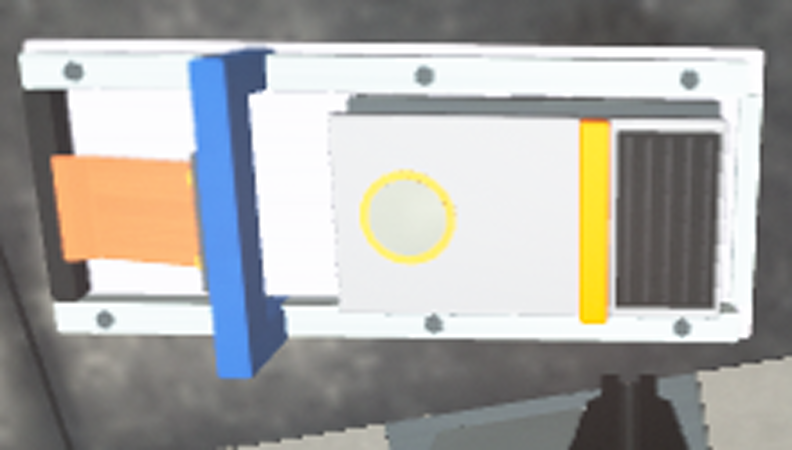

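Run:
```python
import pickle
from h import *
c=pickle.load(open("w1.pkl","rb"))
u=np.array([(192,60),(228,55),(252,377),(219,378),(580,120),(609,120),(606,323),(580,323),(331,113),(340,312),(724,118),(719,314),(615,130),(720,132),(715,310),(613,308)],float)
z=[60]*4+[52]*4+[44]*8
P=ray2plane(c,u/3.6+[150,120]-.36,z)[:,:2]
o=P[:4].mean(0)
n=(P[8]+P[9]-P[10]-P[11]); print("plat yaw",np.arctan2(-n[0],n[1]),"bar",o, "bar across",np.arctan2(*(P[0]+P[1]-P[2]-P[3])[::-1]))
yaw=-.176;y=np.array([-np.sin(yaw),np.cos(yaw)]);x=np.array([y[1],-y[0]])
print(np.c_[(P-o)@x,(P-o)@y].round(1))
for q in (P[4:8],P[8:12],P[12:]): print(((q.mean(0)-o)@x).round(1),((q.mean(0)-o)@y).round(1),q.mean(0).round(1))
```

```text
plat yaw -0.18209004751174923 bar [501.16605288 -40.70301084] bar across -0.20087066797889994
[[  51.2    4.3]
 [  52.7   -6.9]
 [ -51.8   -4.2]
 [ -52.2    6.8]
 [  32.1 -113.1]
 [  32.1 -122.2]
 [ -35.2 -121.1]
 [ -35.2 -112.5]
 [  33.1  -32.5]
 [ -34.3  -30.5]
 [  31.8 -159.1]
 [ -34.6 -159.3]
 [  27.8 -124. ]
 [  27.3 -158. ]
 [ -33.1 -157.9]
 [ -32.5 -123.3]]
-1.5 -117.2 [ 479.1 -155.8]
-1.0 -95.3 [ 483.5 -134.4]
-2.6 -140.8 [ 473.9 -178.9]
```

Request:
{"name": "apply_moves", "arguments": {"increments": [[1,10,0.3,6,0],[1,20,0.3,6,0],[1,20,0,0,0],[1,20,0,0,0],[1,20,0,0,0],[1,20,0,0,0],[1,20,0,0,0],[1,20,0,0,0],[1,8,0,0,0],[1,0,0,0,0]]}}

```text
t: 3.65
eef_pos: [473.9, -179.5, 66.6]
tcp_rot: [-1.814, 1.569, 2.72]
ft_force: [0.6, -0.5, 0.8]
opening: 0.005
```

```bash
cat > m.py <<'E'
from h import *
from cell import status,imaging
import pickle
o=np.array([501.2,-40.7]);yaw=-.179;y=np.array([-np.sin(yaw),np.cos(yaw)]);x=np.array([y[1],-y[0]])
def rd(s):
    d=s["eef_pos"][:2]-o; f=s["ft_force"]
    print("t",round(s["t"],2),"tcp reader",(d@x).round(1),(d@y).round(1),"tipz",(s["eef_pos"][2]-11).round(1),"F xyz reader",(f[:2]@x).round(1),(f[:2]@y).round(1),f[2].round(1),"yaw",np.arctan2(-tool(s)[0,2],tool(s)[1,2])+0,tool(s)[:,2].round(3))
E
python3 - <<'E'
from m import *
rd(status.state())
c=imaging.read_camera("wrist");pickle.dump(c,open("w2.pkl","wb"))
im=c["pixels"][:,:,::-1]
cv2.imwrite("pics/w2.png",im)
E
```

```text
t 3.65 tcp reader -2.1 -141.4 tipz 55.6 F xyz reader 0.7 -0.4 0.8 yaw 2.962859961614897 [-0.178 -0.984 -0.001]
```

View pics/w2.png

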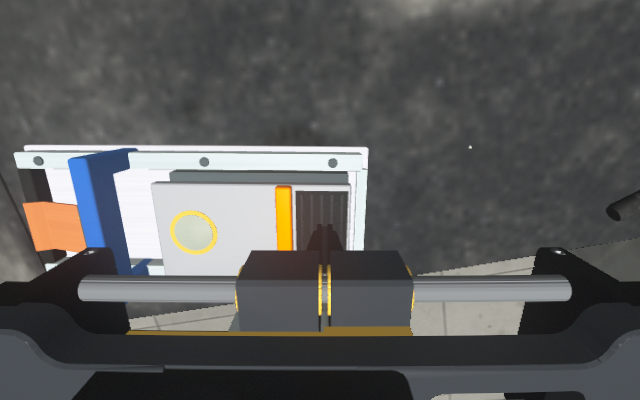

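Request:
{"name": "apply_moves", "arguments": {"increments": [[1,5,0,0,0],[1,5,0,0,0],[1,3,0,0,0],[1,2,0,0,0],[1,0,0,0,0],[1,0,0,0,0]]}}

```text
t: 4.3
eef_pos: [475.1, -178.8, 53.0]
tcp_rot: [0.959, 1.57, -0.79]
ft_force: [-2.2, -1.3, 7.8]
opening: 0.002
```

Run:
```python
from m import *
rd(status.state())
```

```text
t 4.3 tcp reader -1.1 -140.6 tipz 42.0 F xyz reader -1.9 -1.7 7.8 yaw 2.9640730770576513 [-0.177 -0.984  0.   ]
```

Request:
{"name": "apply_moves", "arguments": {"increments": [[1,2,0,0,0],[1,2,0,0,0],[1,2,0,0,0],[1,0,0,0,0],[1,0,0,0,0],[1,0,0,0,0]]}}

```text
t: 4.9
eef_pos: [475.1, -178.8, 47.3]
tcp_rot: [1.028, 1.57, -0.721]
ft_force: [-1.2, -1.1, 10.6]
opening: 0.006
```

Run:
```python
from m import *
rd(status.state())
```

```text
t 4.9 tcp reader -1.1 -140.6 tipz 36.3 F xyz reader -1.0 -1.3 10.6 yaw 2.964071333381239 [-0.177 -0.984  0.   ]
```

Request:
{"name": "apply_moves", "arguments": {"increments": [[1,0.7,0,0,0],[1,0,0,-2,0],[1,0,0,-2,0],[1,0,0,-2,0],[1,0,0,-2,0],[1,0,0,-2,0],[1,0,0,-2,0],[1,0,0,-2,0],[1,0,0,-2,0],[1,0,0,0,0]]}}

```text
t: 5.9
eef_pos: [478.8, -163.7, 46.9]
tcp_rot: [1.143, 1.567, -0.605]
ft_force: [-0.7, -4.6, 11.1]
opening: 0.004
```

Run:
```python
from m import *
rd(status.state())
c=imaging.read_camera("wrist");pickle.dump(c,open("w3.pkl","wb"))
cv2.imwrite("pics/w3.png",c["pixels"][120:280,:400,::-1].repeat(2,0).repeat(2,1))
```

```text
t 5.9 tcp reader -0.1 -125.1 tipz 35.9 F xyz reader 0.2 -4.7 11.1 yaw 2.964196105463996 [-0.176 -0.984  0.001]
```

View pics/w3.png

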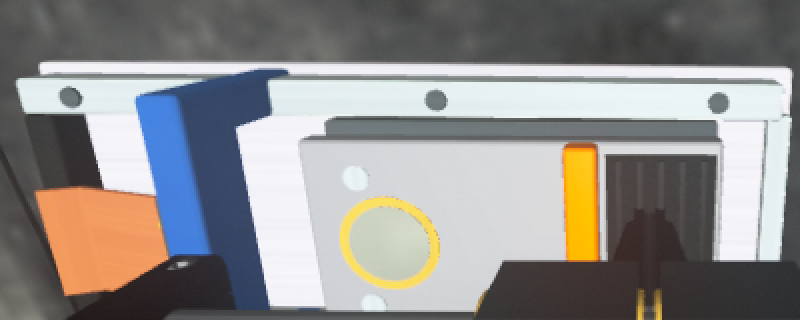

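Run:
```python
from m import *
c=pickle.load(open("w3.pkl","rb"))
P=ray2plane(c,np.array([(301,142),(718,144),(567,144),(596,144)])/2+[0,120],[36,36,44,44])[:,:2]-o
print(np.c_[P@x,P@y].round(1))
```

```text
[[  32.7  -21.7]
 [  32.4 -147.7]
 [  34.4 -103.5]
 [  34.5 -111.8]]
```

Request:
{"name": "apply_moves", "arguments": {"increments": [[1,0.2,0,-2,0],[1,0,0,-2,0],[1,0,0,-2,0],[1,0,0,-2,0],[1,0,0,-2,0],[1,0,0,-2,0],[1,0,0,-2,0],[1,0,0,-2,0],[1,0,0,-2,0],[1,0,0,-2,0]]}}

```text
t: 6.95
eef_pos: [482.5, -144.4, 46.8]
tcp_rot: [1.137, 1.567, -0.611]
ft_force: [-2.5, -7.8, 10.6]
opening: 0.008
```

Run:
```python
from m import *
rd(status.state())
```

```text
t 6.95 tcp reader 0.0 -105.3 tipz 35.8 F xyz reader -1.0 -8.1 10.6 yaw 2.964186151996753 [-0.176 -0.984  0.002]
```

```bash
cat >> m.py <<'E'
def ridge(zt=44):
    c=imaging.read_camera("wrist"); im=c["pixels"]; h=cv2.cvtColor(im,cv2.COLOR_RGB2HSV)
    m=cv2.inRange(h,(15,200,150),(28,255,255)); m[:170]=0; m[245:]=0; m=cv2.morphologyEx(m,cv2.MORPH_OPEN,np.ones((5,5)))
    v,u=np.nonzero(m); rows=np.unique(v)
    r=rows[(rows>rows.min()+6)&(rows<rows.min()+30)]
    a=[(u[v==k].min(),k) for k in r]; b=[(u[v==k].max()+1,k) for k in r]
    f=lambda p:(ray2plane(c,p,[zt]*len(p))[:,:2]-o)@y
    print("ridge front/rear",np.median(f(a)).round(1),np.median(f(b)).round(1),"rows",r.min(),r.max(),len(u)); return c
E
python3 - <<'E'
from m import *
s=status.state();rd(s);c=ridge()
pickle.dump(c,open("w4.pkl","wb"))
cv2.imwrite("pics/w4.png",c["pixels"][120:280,:400,::-1].repeat(2,0).repeat(2,1))
E
```

```text
t 6.95 tcp reader 0.0 -105.3 tipz 35.8 F xyz reader -1.0 -8.1 10.6 yaw 2.964186151996753 [-0.176 -0.984  0.002]
ridge front/rear -93.5 -102.3 rows 201 223 700
```

View pics/w4.png

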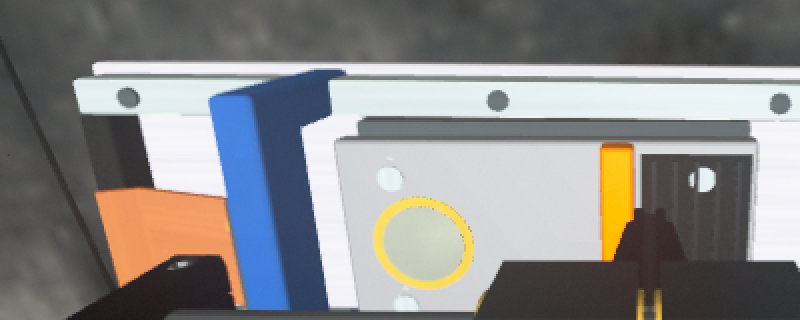

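Request:
{"name": "apply_moves", "arguments": {"increments": [[1,0,0,-2,0],[1,0,0,-2,0],[1,0,0,-2,0],[1,0,0,-2,0],[1,0,0,-2,0],[1,0,0,-2,0],[1,0,0,-2,0],[1,0,0,-2,0],[1,0,0,-2,0],[1,0,0,-2,0]]}}

```text
t: 8.0
eef_pos: [485.9, -124.6, 46.8]
tcp_rot: [1.169, 1.567, -0.579]
ft_force: [-1.7, -7.7, 9.7]
opening: 0.005
```

Run:
```python
from m import *
s=status.state();rd(s);c=ridge()
```

```text
t 8.0 tcp reader -0.1 -85.3 tipz 35.8 F xyz reader -0.3 -7.9 9.7 yaw 2.964138500938606 [-0.177 -0.984  0.002]
ridge front/rear -73.4 -82.2 rows 201 223 697
```

Request:
{"name": "apply_moves", "arguments": {"increments": [[1,0,0,-3,0],[1,0,0,-3,0],[1,0,0,-3,0],[1,0,0,-3,0],[1,0,0,-3,0],[1,0,0,-3,0],[1,0,0,-3,0],[1,0,0,-3,0],[1,0,0,-3,0],[1,0,0,-3,0]]}}

```text
t: 9.05
eef_pos: [491.2, -94.9, 46.7]
tcp_rot: [1.213, 1.567, -0.535]
ft_force: [-1.1, -8.0, 10.8]
opening: 0.004
```

Run:
```python
from m import *
s=status.state();rd(s);c=ridge()
```

```text
t 9.05 tcp reader -0.2 -55.1 tipz 35.7 F xyz reader 0.4 -8.1 10.8 yaw 2.964151434049575 [-0.177 -0.984  0.001]
ridge front/rear -43.3 -52.1 rows 201 223 694
```

Request:
{"name": "apply_moves", "arguments": {"increments": [[1,0,0,-3,0],[1,0,0,-3,0],[1,0,0,-3,0],[1,0,0,-3,0],[1,0,0,-3,0],[1,0,0,-3,0],[1,0,0,-2,0],[1,0,0,-2,0],[1,0,0,-2,0],[1,0,0,-1,0]]}}

```text
t: 10.1
eef_pos: [495.5, -70.2, 46.6]
tcp_rot: [1.21, 1.568, -0.538]
ft_force: [-2.0, -8.2, 9.8]
opening: 0.005
```

Run:
```python
from m import *
s=status.state();rd(s);c=ridge()
```

```text
t 10.1 tcp reader -0.4 -30.1 tipz 35.6 F xyz reader -0.5 -8.4 9.8 yaw 2.9642966871131544 [-0.176 -0.984  0.001]
ridge front/rear -18.3 -27.1 rows 201 223 692
```

Request:
{"name": "apply_moves", "arguments": {"increments": [[1,0,0,-1,0],[1,0,0,-1,0],[1,0,0,-1,0],[1,0,0,-1,0],[1,0,0,-1,0],[1,0,0,0,0]]}}

```text
t: 10.75
eef_pos: [496.4, -65.3, 46.6]
tcp_rot: [1.247, 1.568, -0.501]
ft_force: [-0.9, -7.9, 9.8]
opening: 0.003
```

Run:
```python
from m import *
s=status.state();rd(s);c=ridge()
```

```text
t 10.75 tcp reader -0.4 -25.1 tipz 35.6 F xyz reader 0.5 -7.9 9.8 yaw 2.9642204023981034 [-0.176 -0.984  0.001]
ridge front/rear -13.2 -22.0 rows 201 223 693
```

No force rise at the stop yet, so I'll creep on until the force climbs.

Request:
{"name": "apply_moves", "arguments": {"increments": [[1,0,0,-1,0],[1,0,0,-1,0],[1,0,0,0,0]]}}

```text
t: 11.1
eef_pos: [496.6, -63.7, 46.6]
tcp_rot: [1.108, 1.568, -0.64]
ft_force: [-2.9, -10.9, 10.0]
opening: 0.004
```

Run:
```python
from m import *
s=status.state();rd(s);c=ridge()
```

```text
t 11.1 tcp reader -0.4 -23.4 tipz 35.6 F xyz reader -1.0 -11.3 10.0 yaw 2.964360978908265 [-0.176 -0.984  0.001]
ridge front/rear -11.6 -20.4 rows 201 223 693
```

Request:
{"name": "apply_moves", "arguments": {"increments": [[1,0,0,-1,0],[1,0,0,-1,0],[1,0,0,0,0],[1,0,0,0,0]]}}

```text
t: 11.55
eef_pos: [496.2, -63.1, 46.4]
tcp_rot: [0.451, 1.568, -1.297]
ft_force: [-8.4, -26.7, 9.8]
opening: 0.002
```

Run:
```python
from m import *
s=status.state();rd(s);c=ridge()
```

```text
t 11.55 tcp reader -1.0 -22.9 tipz 35.4 F xyz reader -3.5 -27.8 9.8 yaw 2.9644936927549854 [-0.176 -0.984  0.003]
ridge front/rear -11.6 -20.5 rows 201 223 681
```

Request:
{"name": "apply_moves", "arguments": {"increments": [[1,0,0,1,0],[1,0,0,1,0],[1,0,0,0.4,0],[1,0,0,0,0]]}}

```text
t: 12.0
eef_pos: [496.1, -63.5, 46.4]
tcp_rot: [1.21, 1.569, -0.539]
ft_force: [-2.8, -5.5, 9.7]
opening: 0.004
```

Run:
```python
from m import *
s=status.state();rd(s);c=ridge()
```

```text
t 12.0 tcp reader -1.0 -23.3 tipz 35.4 F xyz reader -1.8 -6.0 9.7 yaw 2.9637283218790444 [-0.177 -0.984  0.001]
ridge front/rear -11.6 -20.3 rows 201 223 685
```

Lateral force is back to 6 N with the carriage still home. Next I lift straight up.

Request:
{"name": "apply_moves", "arguments": {"increments": [[1,-1,0,0,0],[1,-1,0,0,0],[1,-1,0,0,0],[1,-2,0,0,0],[1,-4,0,0.5,0],[1,-8,0,1,0],[1,-12,0,3,0],[1,-15,0,3,0],[1,-15,0,3,0],[1,0,0,0,0]]}}

```text
t: 13.05
eef_pos: [494.7, -73.8, 106.9]
tcp_rot: [1.459, 1.567, -0.29]
ft_force: [-0.3, 0.4, -0.6]
opening: 0.003
```

Request:
{"name": "apply_moves", "arguments": {"increments": [[1,-20,0,5,0],[1,-20,0,10,0],[1,-20,0,10,0],[1,-20,0,10,0],[1,-20,0,10,0],[1,-20,0,10,0],[1,0,0,0,0]]}}

```text
t: 13.75
eef_pos: [484.8, -128.4, 226.6]
tcp_rot: [1.324, 1.567, -0.425]
ft_force: [0.4, -1.0, -0.6]
opening: 0.007
```

Run:
```python
from m import *
s=status.state();rd(s);c=imaging.read_camera("wrist");pickle.dump(c,open("w5.pkl","wb"))
print(proj(c,[*(o+0*y),60]))
cv2.imwrite("pics/w5.png",c["pixels"][80:280,:400,::-1].repeat(2,0).repeat(2,1))
```

```text
t 13.75 tcp reader -0.6 -89.2 tipz 215.6 F xyz reader 0.6 -1.0 -0.6 yaw 2.9628010437997823 [-0.178 -0.984  0.001]
[[244.52177508 183.50436922]]
```

View pics/w5.png

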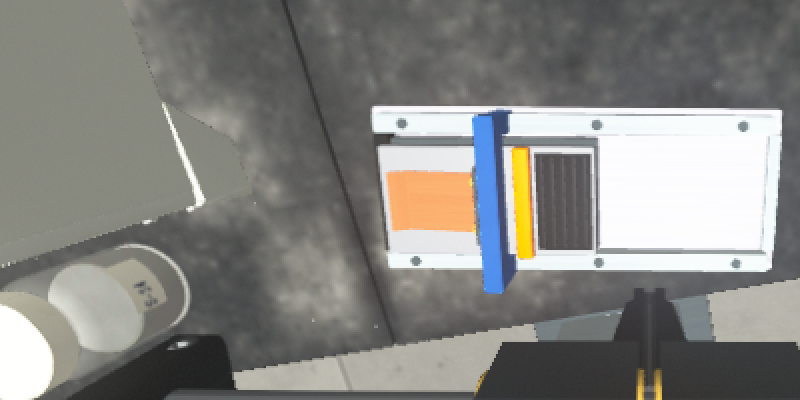

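Run:
```python
from m import *
c=pickle.load(open("w5.pkl","rb"))
P=ray2plane(c,np.array([(478,118),(496,115),(503,291),(486,292),(513,148),(530,148),(534,258),(518,258),(378,146),(388,252),(597,150),(594,250)])/2+[0,80],[60]*4+[46.5]*4+[38.5]*4)[:,:2]
P-=P[:4].mean(0)
print(np.c_[P@x,P@y].round(1))
```

```text
[[ 50.6   3.5]
 [ 52.2  -6.6]
 [-51.   -3.6]
 [-51.7   6.7]
 [ 32.3 -11.7]
 [ 32.3 -21.6]
 [-34.8 -20.4]
 [-34.8 -10.6]
 [ 32.5  70.6]
 [-33.7  72.5]
 [ 30.  -59.6]
 [-32.2 -56.4]]
```

```bash
python3 -c "
from cell import env; print(env.job_done())"
```

```text
the job is handed in; nothing more can be done
None
```

I pressed the platen about 8 mm down on its thumb pad and slid the carriage about 100 mm along the track to the end stop. I then lifted the fingertips clear and handed the job in at about 14 s.

**End stop:** The lateral force rose from 8 N to 28 N and the ridge stopped moving. I eased off to about 6 N before lifting straight up.

**Last picture:** The nose is at about +70 to +72 mm past the middle of the bar, and the ridge is at -11 to -21 mm, both matching the home position to within about 2 mm. The platen is under the bar with the copper leaf lying on it. The tool is 216 mm up with forces around zero.

**Not measured:** I did not read the platen's travel or the leaf's lift after release; I judged both from the picture. I made no final check of the bystanders, but the arm stayed above or away from all of them and felt no stray contact.

**Disagreement:** During the slide the vertical force read 10 to 11 N, while the fingertip height implied about 11.5 N. That gap is within the roughly 1 N noise of the sensor.

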